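# Press home the four side plugs of a manifold block on a pressing post

## Task

Take the aluminium manifold block and present each of its four sides in turn to the nose of the blue pressing post, pressing until every coloured plug is fully home in its port, firmly but without ramming the post; any order will do, but the two sides under the fingers can only be done after setting the block down and taking it the other way. Then stand the block upright in the middle of the black rubber mat and let go. Do not knock or push the oil bottle.

Things in the scene. Friction and masses are not known exactly. Their poses are not given: they have to be found in the camera images.
- manifold_center (a point): Centre, half-way up, of the loose aluminium manifold block (about 0.6 kg): 66 mm along its own x, 58 along its own y, 88 along its own z (up); it stands on its underside. Each upright side has a round 26 mm port with a coloured plug inside it: red on its +x side, blue +y, yellow -x, green -y. The flat sides are best gripped above the ports; the plugs lie too deep for a finger to push.
- port_red (a point): Middle of the mouth of the red plug's port, in the plane of the block's own +x side, 33 mm from the block's upright axis and 26 mm above its underside. Axes parallel to the block's.
- port_blue (a point): Middle of the mouth of the blue plug's port, in the plane of the block's own +y side, 29 mm from the block's upright axis and 26 mm above its underside. Axes parallel to the block's.
- port_yellow (a point): Middle of the mouth of the yellow plug's port, in the plane of the block's own -x side, 33 mm from the block's upright axis and 26 mm above its underside. Axes parallel to the block's.
- port_green (a point): Middle of the mouth of the green plug's port, in the plane of the block's own -y side, 29 mm from the block's upright axis and 26 mm above its underside. Axes parallel to the block's.
- plug_red (a joint): How far the red plug (23 mm disc) is pushed into its port, in m: 0 = started, its face 1 mm below the block's side; 0.008 = home on its stop, its face 9 mm below the side. Begins at 0 to 0.002. It slides stiffly (about 5 N, more when pushed fast; no spring), stays where it is left, and at the stop the force rises sharply.
- plug_blue (a joint): How far the blue plug (23 mm disc) is pushed into its port, in m: 0 = started, its face 1 mm below the block's side; 0.008 = home on its stop, its face 9 mm below the side. Begins at 0 to 0.002. It slides stiffly (about 5 N, more when pushed fast; no spring), stays where it is left, and at the stop the force rises sharply.
- plug_yellow (a joint): How far the yellow plug (23 mm disc) is pushed into its port, in m: 0 = started, its face 1 mm below the block's side; 0.008 = home on its stop, its face 9 mm below the side. Begins at 0 to 0.002. It slides stiffly (about 5 N, more when pushed fast; no spring), stays where it is left, and at the stop the force rises sharply.
- plug_green (a joint): How far the green plug (23 mm disc) is pushed into its port, in m: 0 = started, its face 1 mm below the block's side; 0.008 = home on its stop, its face 9 mm below the side. Begins at 0 to 0.002. It slides stiffly (about 5 N, more when pushed fast; no spring), stays where it is left, and at the stop the force rises sharply.
- post: Blue pressing post bolted to the bench. Origin on the bench below the tip of its nose; own z up, own -x out of the nose. The level nose (steel, 12 mm diameter, 12 mm long) stands on an upright plate 90 mm wide, 94 high, which begins at +12 mm along own x; its foot reaches to +94 mm. With a plug home, only 3 mm is left between block and plate: no room for a finger on that side.
- nose_tip (a point): Middle of the flat tip of the pressing post's nose, 29 mm above the bench; axes as post. A block held 3 mm above the bench has its ports at just this height; the nose is 7 mm clear all round in a port.
- mat: Flat black rubber mat fixed on the bench, 140 x 140 mm, 3 mm thick; origin at the centre of its underside.
- oil_bottle_center (a point): Centre, half-way up, of a standing black oil bottle with a yellow label, 46 mm in diameter and 155 mm high, a bystander near the front edge of the bench, to the left of the work.

How it is judged:
On the way, in this order (a step that is already met when the one before it is completed fails the run):
1. a first plug has been pressed home (value of joint any of plug_red, plug_blue, plug_yellow, plug_green above 0.0065 m), for 0.1 s.
2. all four plugs are home (value of joint each of plug_red, plug_blue, plug_yellow, plug_green above 0.0065 m), for 0.1 s.
At the end, for the whole second after the job is handed in: All four plugs are pushed in by at least 6.5 of their 8 mm, and the block stands upright (within 0.1 rad, on its underside) on the mat, its centre within 45 mm of the mat's centre, released (all of step 2 and horizontal distance between manifold_center and mat below 0.045 m and angle between manifold_center's own z axis and vertical below 0.1 rad and height (world z) of manifold_center between 0.043 and 0.053 m); the robot touches nothing.
It fails at once if the pressing post is rammed (more than 80 N) (contact force between post and anything else above 80 N).
It fails at once if the oil bottle is tipped over or pushed by more than 25 mm (angle between oil_bottle_center's own z axis and vertical above 0.5 rad or distance of oil_bottle_center from where it was at the start of the episode above 0.025 m).
It also fails if it takes over 72 s, if anything falls off the work surface, if the arm or the gripper's body presses on something with over 40 N, if the wrist force passes 120 N, or if a joint passes its speed limit or range.

## Robot

A 7-joint arm with a two-finger parallel gripper is mounted at the origin on a cart in front of the work surface, level with it; the furniture and walls round the work are solid. World frame = base frame: x ahead of the robot, y to its left, z up, the work surface at z = 0. Lengths are in m, angles in rad, forces in N, time in s.
With the tool pointing down it reaches from about 0.4 to 0.85 m from the base axis. Payload 4.4 kg.
Tool frame: the origin (TCP) lies at the very end of the fingers, on their centre line; the grasp point (between the pads) lies 19 mm behind it; z points along the fingers, y is the line along which they close (so a half turn about z gives the same grasp; the last joint's range is limited). The gripper opens to 94 mm and grips with 3 to 60 N. Pads are 16 mm wide; open, the fingers measure 119 mm over their backs; the gripper's body (75 mm by 177 mm) begins 78 mm behind the grasp point.
Start: joints at [1.142, 0.628, 0.038, 1.517, -0.027, 0.996, -0.02], TCP at [0.231, -0.608, 0.205] pointing down, gripper open.
Joint ranges: [-3.06, 3.06], [-0.37, 2.12], [-1.25, 1.32], [0.18, 2.47], [-1.1, 4.24], [0.23, 1.98], [-2.94, 2.94]. Speed limits (rad/s): [2.57, 2.57, 3.14, 3.14, 3.14, 3.14, 3.14].

## Interface

Orientations are given as a rotation vector (axis times angle).
In Python, from bench import sense, grab_frame, close_job, look_for gives the robot as it stands.
- The arm moves only by the tool arm_command, never from a script. Its argument "plan" is a list of rows, each a list of 6 numbers: the shift along the tool's x, y, z in units of 0.75 m (1.0 is 0.75 m), then the turn, a rotation vector about the tool's x, y, z in units of pi/4 rad (1.0 is pi/4 rad). In form: [[dx, dy, dz, wx, wy, wz], ...]. A call has 1 to 20 rows; each row shifts and turns the commanded pose from where the row before left it, along the tool's axes as they then stand; what a row does not reach is not made up. A row lasts 1/10 s, in which the tool goes at most 50 mm and 8.59 degrees, less where a joint would pass 70% of its speed; a pose out of reach is approached as far as the arm can. A call with a number of a shift or a turn outside -1 to 1 is refused whole. A call with a gripper value outside its range is refused whole. "jaw" is the closure, from -1 (fully open) to 1 (shut), set as the call begins (left out, the last holds). The fingers move at their own pace and stop on an object; "newtons" is the grip in N (left out, the last holds). Time passes only in rows, so rows that do not move let the fingers close. It gives the time, the measured TCP pose, the force, the opening and the grip force at its end, in the units of the state.
- sense(): the state, without advancing time (a new reading comes with each control period).
- grab_frame(name): name is "scene" or "top"; returns a dict with "pixels" (384x512x3 uint8, blue, green, red), "vertical_fov" (degrees; the focal length in pixels is half the picture's height over the tangent of half this angle, whatever the lens; pixels are square), "cx", "cy" (the principal point, pixels), "pose" (4x4, takes a point from camera to world coordinates). Camera axes: x right, y up, looking along -z (the intrinsics and any distortion apply to the point x, -y, -z); pixel columns grow to the right and rows downward; lengths in m; the calibration is good to about 2 mm. A picture is of the moment at which its call begins. There is no depth.
- close_job(): hands the job in; it is judged then, once.
Trained networks look in the newest picture that a camera, given by its name, has taken for a name from the list of things; names that differ only in an ending like _2 or _b are one class to them, and where a whole thing is asked for, a point or a joint stands for the part that bears it (a point fixed in the world has none). Each returns a list of dicts, best first, with "confidence" (0 to 1); they miss things now and then, are a little off and sometimes report something else, mostly with a low value. They report only what shows in the picture. A call takes as long as a camera call.
- look_for(camera, thing): "rect" ([centre column, centre row, width, height] in pixels, round what is visible of it).
The state is a dict: "t": time; "joint_positions": joint angles; "qvel": joint speeds; "tau": joint torques, N m; "eef_pos": TCP position; "tool_rot": TCP orientation; "force": force on the tool from outside, world axes, zero at the start; "moment": the same for the moment, N m; "grip_width": opening from 0.0 (shut) to 1.0 (fully open); "gripper_force": force on a finger pad.
Only numpy, scipy, OpenCV 4.12 (cv2) and the standard library are available. Lean on these libraries where they do the work, as an engineer would, in place of code of your own. Each camera call takes 0.05 s, during which the arm holds its last target. There are 200 camera calls.

## Working session

There is one attempt and no reset: what is moved stays moved. The work goes in short steps, Python scripts to look and compute and a tool call to move; the robot and the scene stay as the last step left them, time stands still between calls to the robot, and variables do not carry over. Pictures are saved under pics/ and viewed, at most 10 in all, crops included, and the job is handed in when it is done.

Besides the shell and the picture viewer there is one more tool, called as a command line: name --pt "numbers of a row" for each row, then --argument value for the rest. arm_command: Moves the arm, as the interface text tells. Its arguments: {"type":"object","properties":{"plan":{"type":"array"},"jaw":{"type":"number"},"newtons":{"type":"number"}},"required":["plan"]}

```bash
mkdir -p pics; cat > h.py <<'E'
import numpy as np, cv2
from bench import sense, grab_frame, close_job, look_for
def K(f):
    fl=f["pixels"].shape[0]/2/np.tan(np.radians(f["vertical_fov"])/2); return fl,f["cx"],f["cy"]
def unproj(f,u,v,z):
    fl,cx,cy=K(f); P=np.array(f["pose"]); d=P[:3,:3]@np.array([(u-cx)/fl,-(v-cy)/fl,-1.]); o=P[:3,3]
    return o+d*(z-o[2])/d[2]
def proj(f,p):
    fl,cx,cy=K(f); P=np.array(f["pose"]); c=P[:3,:3].T@(np.array(p)-P[:3,3]); return cx+fl*c[0]/-c[2], cy-fl*c[1]/-c[2]
E
python3 - <<'E'
from h import *
s=sense(); print({k:np.round(v,3) for k,v in s.items()})
for c in("scene","top"):
    f=grab_frame(c); cv2.imwrite(f"pics/{c}0.png",f["pixels"]); print(c,{k:v for k,v in f.items() if k!="pixels"})
    for t in("manifold_center","post","mat","oil_bottle_center","nose_tip","port_red","port_blue","port_yellow","port_green"):
        print(t,[(np.round(r["rect"],1).tolist(),round(r["confidence"],2)) for r in look_for(c,t)[:2]])
E
```

```text
{'t': np.float64(0.0), 'joint_positions': array([ 1.142,  0.629,  0.038,  1.518, -0.027,  0.996, -0.02 ]), 'qvel': array([ 0.001, -0.001, -0.002,  0.001,  0.001,  0.001,  0.002]), 'tau': array([ 1.0000e-03, -5.4973e+01,  1.1430e+00, -1.8663e+01, -5.2000e-02,
        2.4000e-02,  0.0000e+00]), 'eef_pos': array([ 0.23 , -0.607,  0.205]), 'tool_rot': array([-3.088e+00, -5.660e-01,  1.000e-03]), 'force': array([0.296, 0.667, 0.167]), 'moment': array([ 0.006, -0.042, -0.023]), 'gripper_force': np.float64(0.0), 'grip_width': np.float64(1.002)}
scene {'vertical_fov': 49.91013376930399, 'cx': 253.34177636671956, 'cy': 191.9099208349067, 'pose': array([[-0.51179905,  0.49271593, -0.70377038, -0.16703602],
       [-0.8588694 , -0.31263922,  0.40570935,  0.65760736],
       [-0.02012676,  0.8120885 ,  0.58318709,  0.62864145],
       [ 0.        ,  0.        ,  0.        ,  1.        ]])}
manifold_center [([281.8, 219.0, 41.5, 57.4], 0.57)]
post [([284.9, 220.0, 36.2, 54.2], 0.63), ([201.8, 220.4, 42.5, 61.3], 0.62)]
mat [([291.9, 170.7, 55.3, 37.8], 0.92)]
oil_bottle_center [([217.1, 257.3, 28
[... 287 characters left out ...]
711081, 'cx': 250.5000227359914, 'cy': 189.0598807568599, 'pose': array([[ 0.00693676,  0.98718984, -0.15939918,  0.37621257],
       [-0.9998612 ,  0.00926193,  0.01384878,  0.27528526],
       [ 0.01514772,  0.15928099,  0.98711707,  0.91016176],
       [ 0.        ,  0.        ,  0.        ,  1.        ]])}
manifold_center []
post [([186.3, 195.2, 46.2, 46.5], 0.9)]
mat [([322.8, 148.2, 66.4, 64.3], 0.61)]
oil_bottle_center [([170.9, 258.4, 26.1, 15.3], 0.9)]
nose_tip [([186.2, 195.9, 42.3, 46.7], 0.56)]
port_red [([259.5, 233.2, 42.8, 35.5], 0.8)]
port_blue [([258.0, 235.2, 39.4, 36.2], 0.69)]
port_yellow [([257.4, 233.7, 34.5, 36.0], 0.83)]
port_green [([254.6, 233.9, 39.2, 37.3], 0.6)]
```

```bash
python3 - <<'E'
import cv2
a=cv2.imread("pics/top0.png"); 
cv2.imwrite("pics/topc.png",cv2.resize(a[90:290,140:380],None,fx=3.3,fy=3,interpolation=2) if 0 else cv2.resize(a[100:280,140:380],None,fx=3.3,fy=3.3,interpolation=cv2.INTER_CUBIC))
a=cv2.imread("pics/scene0.png"); cv2.imwrite("pics/scenec.png",cv2.resize(a[140:300,160:360],None,fx=3.7,fy=3.7,interpolation=cv2.INTER_CUBIC))
E
```

```text
(no output)
```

View pics/topc.png

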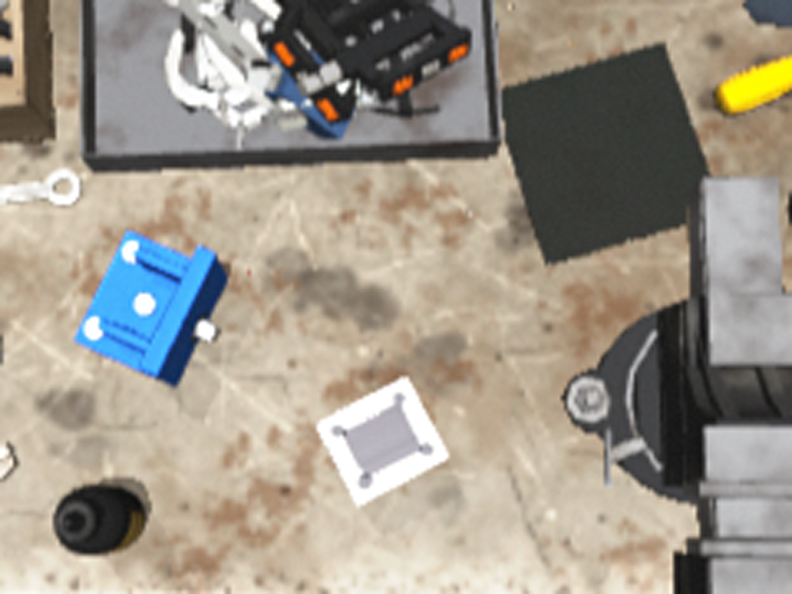

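View pics/scenec.png

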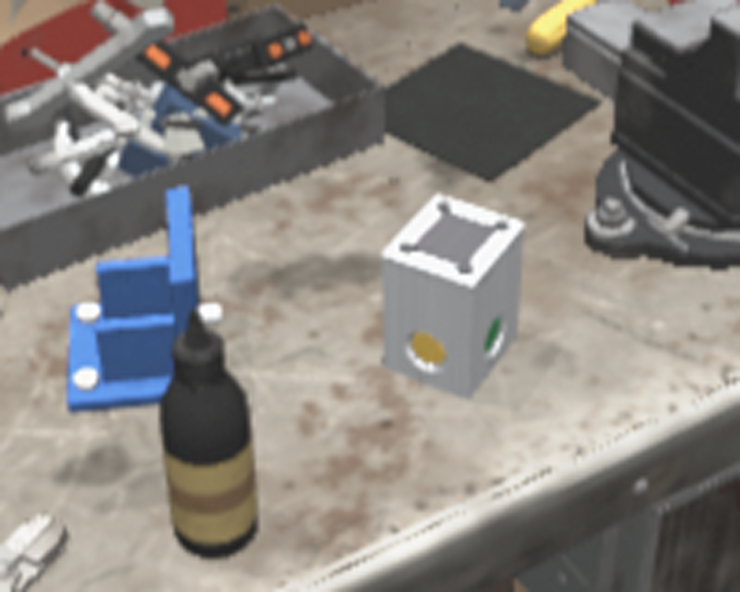

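The top crop shows the block's white top (corners about (406,377), (449,454), (360,504) and (318,426)), the post upper left with its nose end near (213,333), the mat at upper right beside the vise, and the bottle at lower left. The scene crop shows the yellow port on the left face, the green port on the right face, and the nose at (212,312).

```bash
cat > m.py <<'E'
from h import *
from scipy.optimize import least_squares
import itertools
T=grab_frame("top"); S=grab_frame("scene")
def meas_block(T,roi,verbose=0):
    x0,y0,x1,y1=roi; g=cv2.cvtColor(T["pixels"],cv2.COLOR_BGR2HSV)[y0:y1,x0:x1]
    m=((g[...,2]>215)&(g[...,1]<30)).astype(np.uint8)
    n,l,st,c=cv2.connectedComponentsWithStats(m); i=1+np.argmax(st[1:,4])
    pts=np.argwhere(l==i)[:,::-1]+[x0,y0]
    w=np.array([unproj(T,u,v,.088)[:2] for u,v in pts],np.float32)*1000
    return cv2.minAreaRect(w)
E
python3 - <<'E'
from m import *
o=lambda u,v:(140+(u+.5)/3.3-.5,100+(v+.5)/3.3-.5)
os=lambda u,v:(160+(u+.5)/3.7-.5,140+(v+.5)/3.7-.5)
print("block",meas_block(T,(225,205,285,260)))
print("block cor",[unproj(T,*o(*p),.088)[:2].round(4).tolist() for p in((406,377),(449,454),(360,504),(318,426))])
print("block cor scene",[unproj(S,*os(*p),.088)[:2].round(4).tolist() for p in((440,195),(525,226),(471,287),(384,255))])
mc=[unproj(T,*o(*p),.003)[:2] for p in((502,89),(663,44),(708,175),(549,263))]
print("mat",np.round(mc,4).tolist(),"mid top", (mc[0]+mc[3])/2,(mc[1]-mc[0]),(mc[3]-mc[0]))
print("mat scene",[unproj(S,*os(*p),.003)[:2].round(4).tolist() for p in((462,43),(600,102),(490,180),(375,95))])
print("nose top",unproj(T,*o(212,333),.029),"scene",unproj(S,*os(219,314),.029))
print("plate top",[unproj(T,*o(*p),.094)[:2].round(4).tolist() for p in((205,246),(228,262),(176,384),(141,373))])
print("foot",[unproj(T,*o(*p),.008)[:2].round(4).tolist() for p in((128,231),(76,340))])
print("vise",[unproj(T,*o(*p),z)[:2].round(4).tolist() for p,z in(((700,178),.15),((690,300),.12),((565,400),.03))])
print("bottle",unproj(T,*o(105,520),.08))
print("tray edge",unproj(T,*o(290,160),.05),unproj(T,*o(500,150),.05))
E
```

```text
block ((412.830322265625, 252.58265686035156), (61.35466384887695, 68.33732604980469), 27.340045928955078)
block cor [[0.4546, 0.2369], [0.4045, 0.2087], [0.3719, 0.2666], [0.422, 0.2944]]
block cor scene [[0.4537, 0.2346], [0.4011, 0.2098], [0.3713, 0.2687], [0.4218, 0.2944]]
mat [[0.6812, 0.1608], [0.7184, 0.0377], [0.6161, 0.0071], [0.5479, 0.1274]] mid top [0.61459074 0.14412444] [ 0.03711892 -0.12312452] [-0.13330188 -0.03337452]
mat scene [[0.7177, 0.0361], [0.5871, -0.0018], [0.5475, 0.1282], [0.6881, 0.1373]]
nose top [0.49026785 0.37161488 0.029     ] scene [0.49020522 0.3704768  0.029     ]
plate top [[0.5399, 0.3707], [0.5293, 0.3552], [0.4482, 0.387], [0.4552, 0.41]]
foot [[0.5678, 0.4374], [0.487, 0.4719]]
vise [[0.5752, 0.0556], [0.5025, 0.0563], [0.4448, 0.1222]]
bottle [0.36045393 0.43227337 0.08      ]
tray edge [0.61136635 0.31750955 0.05      ] [0.62033794 0.16863482 0.05      ]
```

```bash
cat > ov.py <<'E'
from h import *
def R(a): return np.array([[np.cos(a),-np.sin(a)],[np.sin(a),np.cos(a)]])
def L(x,y,a,p): return np.r_[R(np.radians(a))@np.array(p[:2],float)+[x,y],p[2]]
def box(x0,x1,y0,y1,z0,z1):
    c=[(x,y,z) for x in(x0,x1) for y in(y0,y1) for z in(z0,z1)]
    return [(p,q) for i,p in enumerate(c) for q in c[i+1:] if sum(a!=b for a,b in zip(p,q))==1]
post=box(.012,.02,-.045,.045,0,.094)+[((0,.006,.029),(.012,.006,.029)),((0,-.006,.029),(.012,-.006,.029)),((0,-.006,.029),(0,.006,.029)),((0,0,.023),(0,0,.035)),((.094,-.045,0),(.094,.045,0))]
block=box(-.033,.033,-.029,.029,0,.088)
mat=box(-.07,.07,-.07,.07,0,.003)
def overlay(f,items,roi,k):
    x0,y0,x1,y1=roi; im=cv2.resize(f["pixels"][y0:y1,x0:x1],None,fx=k,fy=k,interpolation=cv2.INTER_CUBIC)
    for m,(x,y,a),col in items:
        for p,q in m:
            pp=[proj(f,L(x,y,a,w)) for w in(p,q)]
            pp=[(int((u-x0+.5)*k),int((v-y0+.5)*k)) for u,v in pp]
            cv2.line(im,*pp,col,1,cv2.LINE_AA)
    return im
E
python3 - <<'E'
from ov import *
T=grab_frame("top"); S=grab_frame("scene")
it=[(post,(.490,.371,67.5),(0,0,255)),(block,(.413,.252,-61.5),(0,200,0)),(mat,(.633,.083,15),(0,255,255))]
a=overlay(T,it,(155,165,285,260),6); b=overlay(S,it,(170,185,320,265),5.2)
b=cv2.resize(b,(780,int(b.shape[0]*780/b.shape[1])))
b=b[:600]
cv2.imwrite("pics/ova.png",cv2.resize(a,None,fx=1,fy=1)); cv2.imwrite("pics/ovb.png",b)
E
```

```text
(no output)
```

View pics/ova.png

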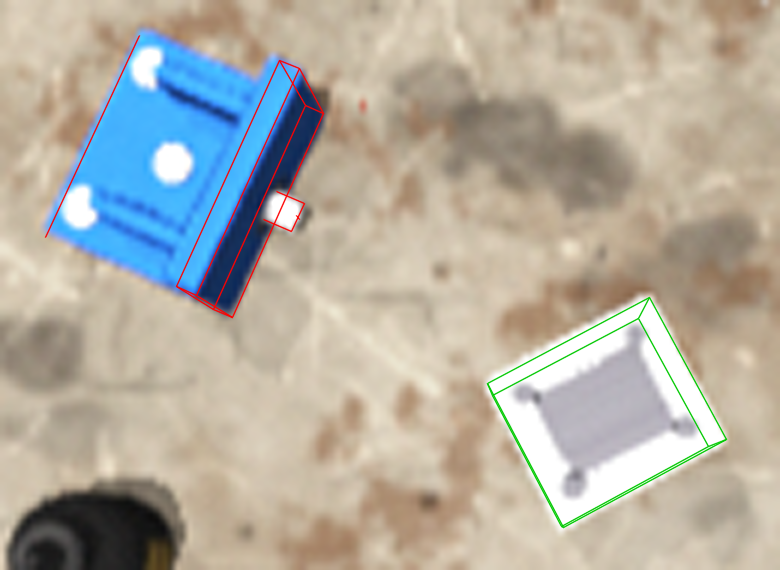

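View pics/ovb.png

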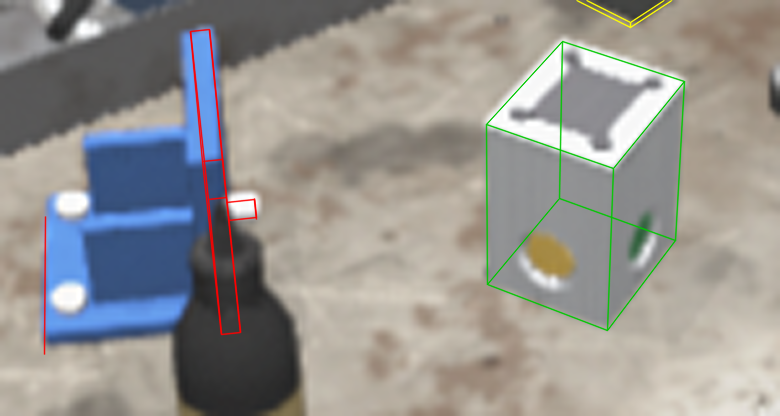

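The wireframes sit on the post, block and mat to about a millimetre in both views. Next I check how high the vise is, then plan the first move.

```bash
cat > go.py <<'E'
from h import *
from scipy.spatial.transform import Rotation as Ro
def state():
    s=sense(); M=Ro.from_rotvec(s["tool_rot"]).as_matrix(); y=np.degrees(np.arctan2(M[1,1],M[0,1]))
    print("t",round(float(s["t"]),2),"pos",np.round(s["eef_pos"],4),"yawY",round(y,2),"tilt",np.round(M[:2,2],4),"q",np.round(s["joint_positions"],2),"F",np.round(s["force"],1),"gw",round(float(s["grip_width"])*.094,4),"gf",round(float(s["gripper_force"]),1))
    return np.array(s["eef_pos"]),M,y
def to(*tg,yaw=None):
    "waypoints: shift per leg in tool units (fixed orientation), then turn to yaw of tool y"
    p,M,y=state()
    for g in tg:
        d=M.T@(np.array(g)-p)/.75; n=int(np.ceil(np.linalg.norm(d)/.066)); print("leg",g,np.round(d,4),"rows",n,np.round(d/n,4)); p=np.array(g)
    if yaw is not None:
        w=-((yaw-y)%360 if 0 else (yaw-y))/45; print("wz",round(w,3),"rows",int(np.ceil(abs(w)/.19)))
E
python3 - <<'E'
from go import *
T=grab_frame("top"); S=grab_frame("scene")
o=lambda u,v:(140+u/3.3,100+v/3.3)
for p in((700,178),(690,300),(780,178)):
    for z in(.1,.15,.2): 
        w=unproj(T,*o(*p),z); u,v=proj(S,w); print(p,z,w[:2].round(3),"scenecrop",round((u-160)*3.7),round((v-140)*3.7))
to((.231,-.607,.40),(.47,-.25,.40),(.47,.1,.35),(.413,.252,.25),yaw=-61.5)
E
```

```text
(700, 178) 0.1 [0.588 0.04 ] scenecrop 562 2
(700, 178) 0.15 [0.575 0.055] scenecrop 561 -49
(700, 178) 0.2 [0.561 0.069] scenecrop 560 -105
(690, 300) 0.1 [0.505 0.05 ] scenecrop 625 56
(690, 300) 0.15 [0.497 0.064] scenecrop 623 0
(690, 300) 0.2 [0.489 0.078] scenecrop 621 -60
(780, 178) 0.1 [ 0.588 -0.013] scenecrop 620 -17
(780, 178) 0.15 [0.575 0.005] scenecrop 618 -67
(780, 178) 0.2 [0.562 0.022] scenecrop 616 -122
t 1.3 pos [ 0.2307 -0.6077  0.2055] yawY -69.22 tilt [ 0.0001 -0.    ] q [ 1.14  0.63  0.04  1.52 -0.03  1.   -0.02] F [-0.7  0.2  0.4] gw 0.0941 gf 0.0
leg (0.231, -0.607, 0.4) [ 0.0007 -0.0007 -0.2593] rows 4 [ 0.0002 -0.0002 -0.0648]
leg (0.47, -0.25, 0.4) [ 0.4668 -0.3319  0.    ] rows 9 [ 0.0519 -0.0369  0.    ]
leg (0.47, 0.1, 0.35) [ 0.1656 -0.4363  0.0667] rows 8 [ 0.0207 -0.0545  0.0083]
leg (0.413, 0.252, 0.25) [ 0.0009 -0.2165  0.1333] rows 4 [ 0.0002 -0.0541  0.0333]
wz -0.171 rows 1
```

View pics/scene0.png

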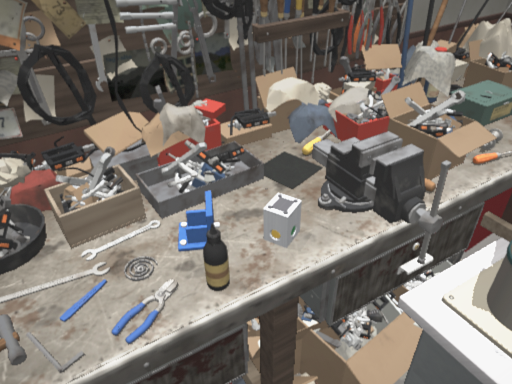

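The full scene view shows the vise right of the block, with its anvil top about 0.09 m up and jaws about 0.12 m, low enough to fly over at 0.40 m.

arm_command --pt "0 0 -0.065 0 0 0" --pt "0 0 -0.065 0 0 0" --pt "0 0 -0.065 0 0 0" --pt "0 0 -0.065 0 0 0" --pt "0.052 -0.037 0 0 0 0" --pt "0.052 -0.037 0 0 0 0" --pt "0.052 -0.037 0 0 0 0" --pt "0.052 -0.037 0 0 0 0" --pt "0.052 -0.037 0 0 0 0" --pt "0.052 -0.037 0 0 0 0" --pt "0.052 -0.037 0 0 0 0" --pt "0.052 -0.037 0 0 0 0" --pt "0.052 -0.037 0 0 0 0" --jaw -1

```text
t: 2.6
eef_pos: [0.4709, -0.2479, 0.4008]
tool_rot: [3.09, 0.566, 0.001]
force: [-0.1, -1.3, -0.1]
grip_width: 0.999
gripper_force: 0.0
```

arm_command --pt "0.0207 -0.0545 0.008 0 0 0" --pt "0.0207 -0.0545 0.008 0 0 0" --pt "0.0207 -0.0545 0.008 0 0 0" --pt "0.0207 -0.0545 0.008 0 0 0" --pt "0.0207 -0.0545 0.008 0 0 0" --pt "0.0207 -0.0545 0.008 0 0 0" --pt "0.0207 -0.0545 0.008 0 0 0" --pt "0.0207 -0.0545 0.008 0 0 0" --pt "0 -0.054 0.033 0 0 0" --pt "0 -0.054 0.033 0 0 0" --pt "0 -0.054 0.033 0 0 0" --pt "0 -0.054 0.033 0 0 0" --pt "0 0 0 0 0 -0.171" --pt "0 0 0 0 0 0" --pt "0 0 0 0 0 0"

```text
t: 4.1
eef_pos: [0.4135, 0.251, 0.2538]
tool_rot: [3.046, 0.767, 0.001]
force: [0.1, -0.5, 0.1]
grip_width: 1.002
gripper_force: 0.0
```

```bash
python3 -c "
from go import *
to((.413,.252,.11),(.413,.252,.044),yaw=-61.5)"
```

```text
t 4.1 pos [0.4135 0.251  0.2538] yawY -61.75 tilt [ 0.0007 -0.0001] q [-0.32  0.35 -0.39  1.9   0.16  0.93 -1.86] F [ 0.1 -0.5  0.1] gw 0.0942 gf 0.0
leg (0.413, 0.252, 0.11) [-0.     -0.0016  0.1917] rows 3 [-0.     -0.0005  0.0639]
leg (0.413, 0.252, 0.044) [-0.0001 -0.      0.088 ] rows 2 [-0.    -0.     0.044]
wz -0.006 rows 1
```

arm_command --pt "0 -0.0016 0.05 0 0 0" --pt "0 0 0.05 0 0 0" --pt "0 0 0.05 0 0 0" --pt "0 0 0.05 0 0 0" --pt "0 0 0.04 0 0 0" --pt "0 0 0.04 0 0 0" --pt "0 0 0 0 0 0" --pt "0 0 0 0 0 0"

```text
t: 4.9
eef_pos: [0.4132, 0.252, 0.0441]
tool_rot: [3.046, 0.768, 0.001]
force: [-0.1, 0.6, 0.7]
grip_width: 0.998
gripper_force: 0.0
```

arm_command --pt "0 0 0 0 0 0" --pt "0 0 0 0 0 0" --pt "0 0 0 0 0 0" --pt "0 0 0 0 0 0" --pt "0 0 0 0 0 0" --pt "0 0 0 0 0 0" --pt "0 0 0 0 0 0" --pt "0 0 0 0 0 0" --pt "0 0 0 0 0 0" --pt "0 0 0 0 0 0" --jaw 1 --newtons 50

```text
t: 5.9
eef_pos: [0.413, 0.2524, 0.0443]
tool_rot: [3.045, 0.771, 0.002]
force: [0.4, -1.5, 6.9]
grip_width: 0.699
gripper_force: 50.0
```

```bash
python3 - <<'E'
from ov import *
from go import *
p,M,y=state()
T=grab_frame("top"); S=grab_frame("scene")
it=[(block,(p[0],p[1],y),(0,200,0))]
a=overlay(T,it,(215,190,305,265),4); b=overlay(S,it,(240,150,340,250),4)
im=np.zeros((400,770,3),np.uint8); im[:300,:360]=a; im[:400,370:770]=b
cv2.imwrite("pics/grasp.png",im)
E
```

```text
t 5.9 pos [0.413  0.2524 0.0443] yawY -61.57 tilt [0.0015 0.    ] q [-0.45  0.67 -0.23  2.1   0.37  0.4  -2.05] F [ 0.4 -1.5  6.9] gw 0.0657 gf 50.0
```

View pics/grasp.png

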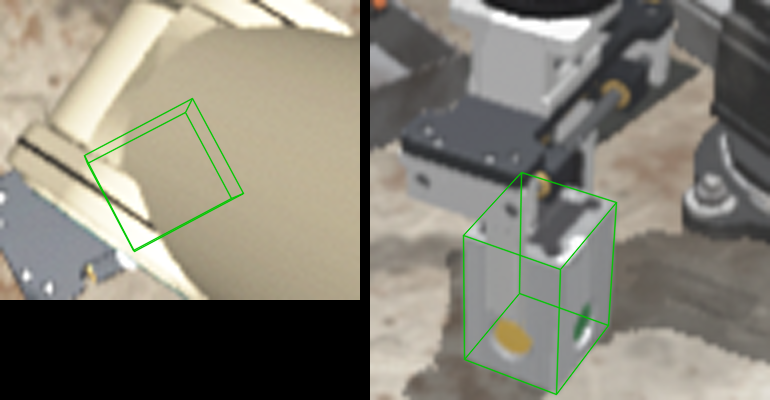

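Grasp is good: the opening of 65.7 mm matches the 66 mm side, and the scene overlay still fits the block. Lift it and go to the pre-press pose.

```bash
python3 - <<'E'
from go import *
T=grab_frame("top");
print("bottle cap", unproj(T,140+75/3.3,100+520/3.3,.155), "base-ish scene")
S=grab_frame("scene"); print(unproj(S,217.1,290-7,.0),look_for("scene","oil_bottle_center")[:1])
to((.413,.2524,.085),(.4693,.3216,.085),yaw=-22.5)
E
```

```text
bottle cap [0.36109478 0.43507561 0.155     ] base-ish scene
[0.36180867 0.44171898 0.        ] [{'rect': [216.4, 258.2, 27.1, 68.4], 'confidence': 0.92}]
t 6.15 pos [0.413  0.2524 0.0443] yawY -61.57 tilt [0.0016 0.    ] q [-0.45  0.67 -0.23  2.1   0.37  0.4  -2.05] F [ 1.6 -1.3  6.5] gw 0.0654 gf 50.0
leg (0.413, 0.2524, 0.085) [ 0.      0.0001 -0.0542] rows 1 [ 0.      0.0001 -0.0542]
leg (0.4693, 0.3216, 0.085) [ 1.099e-01 -4.540e-02  1.000e-04] rows 2 [ 0.055  -0.0227  0.0001]
wz -0.868 rows 5
```

arm_command --pt "0 0 -0.027 0 0 0" --pt "0 0 -0.027 0 0 0" --pt "0.0275 -0.0114 0 0 0 0" --pt "0.0275 -0.0114 0 0 0 0" --pt "0.0275 -0.0114 0 0 0 0" --pt "0.0275 -0.0114 0 0 0 0" --pt "0 0 0 0 0 -0.145" --pt "0 0 0 0 0 -0.145" --pt "0 0 0 0 0 -0.145" --pt "0 0 0 0 0 -0.145" --pt "0 0 0 0 0 -0.145" --pt "0 0 0 0 0 -0.143" --pt "0 0 0.025 0 0 0" --pt "0 0 0.025 0 0 0" --pt "0 0 0 0 0 0" --pt "0 0 0 0 0 0"

```text
t: 7.75
eef_pos: [0.4676, 0.3214, 0.0459]
tool_rot: [2.611, 1.746, -0.004]
force: [0.0, -0.5, -4.6]
grip_width: 0.701
gripper_force: 50.0
```

```bash
cat >> go.py <<'E'
tip=np.array([.490,.3715]); xh=np.array([np.cos(np.radians(67.5)),np.sin(np.radians(67.5))]); yh=np.array([-xh[1],xh[0]])
def press(half,z=.0473):
    p,M,y=state(); r=p[:2]-tip; print("to tip: face gap %.1f mm, lateral %.1f mm, z err %.1f mm"%((-r@xh-half)*1e3,(r@yh)*1e3,(p[2]-z)*1e3))
    print("units/mm along press, lateral, z:",[np.round(M.T@np.r_[v,0]/750,5) for v in(xh,yh)], "force along press",sense()["force"][:2]@xh)
    print("correct lateral+z:",np.round(M.T@np.r_[-(r@yh)*yh,z-p[2]]/.75,4))
E
python3 - <<'E'
from go import *
from ov import *
press(.029)
p,M,y=state()
S=grab_frame("scene"); b=overlay(S,[(post,(*tip,67.5),(0,0,255)),(block,(p[0],p[1],y),(0,200,0))],(170,170,300,260),6); cv2.imwrite("pics/pre1.png",b)
E
```

```text
t 7.75 pos [0.4676 0.3214 0.0459] yawY -22.46 tilt [-0.0018 -0.0014] q [-0.37  0.77 -0.44  1.87  0.54  0.62 -1.54] F [ 0.  -0.5 -4.6] gw 0.0659 gf 50.0
to tip: face gap 25.8 mm, lateral 1.5 mm, z err -1.4 mm
units/mm along press, lateral, z: [array([ 0.00133,  0.     , -0.     ]), array([ 0.     , -0.00133,  0.     ])] force along press -0.4149229401878625
correct lateral+z: [-0.      0.002  -0.0019]
t 7.75 pos [0.4676 0.3214 0.0459] yawY -22.46 tilt [-0.0018 -0.0014] q [-0.37  0.77 -0.44  1.87  0.54  0.62 -1.54] F [ 0.  -0.5 -4.6] gw 0.0659 gf 50.0
```

View pics/pre1.png

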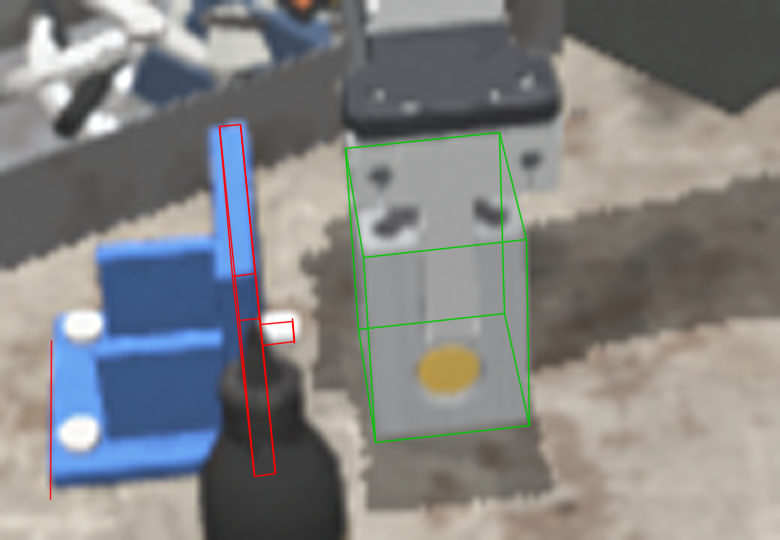

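arm_command --pt "0.004 0.002 -0.002 0 0 0" --pt "0.006 0 0 0 0 0" --pt "0.006 0 0 0 0 0" --pt "0.006 0 0 0 0 0" --pt "0.006 0 0 0 0 0" --pt "0.004 0 0 0 0 0" --pt "0.002 0 0 0 0 0" --pt "0.0013 0 0 0 0 0" --pt "0.0013 0 0 0 0 0" --pt "0.0013 0 0 0 0 0"

```text
t: 8.8
eef_pos: [0.4797, 0.3456, 0.0476]
tool_rot: [2.61, 1.744, -0.006]
force: [-3.1, -3.9, -3.2]
grip_width: 0.697
gripper_force: 50.0
```

```bash
python3 -c "
from go import *
press(.029)"
```

```text
t 8.8 pos [0.4797 0.3456 0.0476] yawY -22.49 tilt [-0.0022 -0.004 ] q [-0.4   0.79 -0.45  1.8   0.52  0.67 -1.54] F [-3.1 -3.9 -3.2] gw 0.0655 gf 50.0
to tip: face gap -1.1 mm, lateral -0.4 mm, z err 0.3 mm
units/mm along press, lateral, z: [array([ 1.33e-03,  0.00e+00, -1.00e-05]), array([ 0.     , -0.00133,  0.     ])] force along press -4.761661900504583
correct lateral+z: [ 0.     -0.0005  0.0004]
```

arm_command --pt "0.0013 0 0 0 0 0" --pt "0.0013 0 0 0 0 0" --pt "0.0013 0 0 0 0 0" --pt "0.0013 0 0 0 0 0"

```text
t: 9.2
eef_pos: [0.4812, 0.3492, 0.0476]
tool_rot: [2.61, 1.744, -0.006]
force: [-2.2, -5.0, -1.8]
grip_width: 0.704
gripper_force: 50.0
```

arm_command --pt "0.0013 0 0 0 0 0" --pt "0 0 0 0 0 0"

```text
t: 9.4
eef_pos: [0.4818, 0.3504, 0.0476]
tool_rot: [2.611, 1.745, -0.005]
force: [-2.4, -3.9, -3.2]
grip_width: 0.702
gripper_force: 50.0
```

arm_command --pt "0.0013 0 0 0 0 0" --pt "0 0 0 0 0 0"

```text
t: 9.6
eef_pos: [0.4822, 0.3515, 0.0476]
tool_rot: [2.611, 1.745, -0.005]
force: [-3.2, -5.1, -2.4]
grip_width: 0.702
gripper_force: 50.0
```

```bash
python3 -c "
from go import *
press(.029)"
```

```text
t 9.6 pos [0.4822 0.3515 0.0476] yawY -22.49 tilt [-0.0016 -0.0029] q [-0.4   0.8  -0.45  1.78  0.52  0.68 -1.54] F [-3.2 -5.1 -2.4] gw 0.066 gf 50.0
to tip: face gap -7.6 mm, lateral -0.5 mm, z err 0.3 mm
units/mm along press, lateral, z: [array([ 0.00133,  0.     , -0.     ]), array([ 0.     , -0.00133,  0.     ])] force along press -5.9689980920530346
correct lateral+z: [ 0.     -0.0006  0.0004]
```

arm_command --pt "0.0013 0 0 0 0 0" --pt "0 0 0 0 0 0"

```text
t: 9.8
eef_pos: [0.4823, 0.3516, 0.0476]
tool_rot: [2.61, 1.744, -0.007]
force: [-2.9, -6.5, -2.4]
grip_width: 0.701
gripper_force: 50.0
```

arm_command --pt "0.0013 0 0 0 0 0" --pt "0 0 0 0 0 0"

```text
t: 10.0
eef_pos: [0.4823, 0.3517, 0.0475]
tool_rot: [2.609, 1.743, -0.009]
force: [-3.8, -6.8, -1.7]
grip_width: 0.698
gripper_force: 50.0
```

```bash
python3 -c "
from go import *
press(.029)"
```

```text
t 10.0 pos [0.4823 0.3517 0.0475] yawY -22.51 tilt [-0.003 -0.006] q [-0.4   0.8  -0.45  1.78  0.52  0.69 -1.54] F [-3.8 -6.8 -1.7] gw 0.0656 gf 50.0
to tip: face gap -7.7 mm, lateral -0.5 mm, z err 0.2 mm
units/mm along press, lateral, z: [array([ 1.33e-03, -0.00e+00, -1.00e-05]), array([-0.     , -0.00133,  0.     ])] force along press -7.711741443485923
correct lateral+z: [ 0.     -0.0006  0.0002]
```

arm_command --pt "0.002 0 0 0 0 0" --pt "0.002 0 0 0 0 0" --pt "0.002 0 0 0 0 0" --pt "0 0 0 0 0 0"

```text
t: 10.4
eef_pos: [0.4825, 0.3519, 0.0468]
tool_rot: [2.607, 1.74, -0.02]
force: [-7.3, -11.4, 2.4]
grip_width: 0.696
gripper_force: 50.0
```

```bash
python3 -c "
from go import *
press(.029)"
```

```text
t 10.4 pos [0.4825 0.3519 0.0468] yawY -22.56 tilt [-0.0065 -0.0133] q [-0.41  0.8  -0.45  1.77  0.52  0.7  -1.54] F [ -7.3 -11.4   2.4] gw 0.0654 gf 50.0
to tip: face gap -8.0 mm, lateral -0.6 mm, z err -0.5 mm
units/mm along press, lateral, z: [array([ 1.33e-03, -0.00e+00, -2.00e-05]), array([-0.     , -0.00133,  0.     ])] force along press -13.367019875027875
correct lateral+z: [-0.     -0.0008 -0.0007]
```

Blue is home: the block stopped dead while the force climbed to 13 N. Back off and turn half round for green.

arm_command --pt "-0.01 0 0 0 0 0" --pt "-0.02 0 -0.004 0 0 0" --pt "-0.02 0 -0.004 0 0 0" --pt "-0.01 0 -0.004 0 0 0" --pt "0 0 0 0 0 -0.18" --pt "0 0 0 0 0 -0.18" --pt "0 0 0 0 0 -0.18" --pt "0 0 0 0 0 -0.18" --pt "0 0 0 0 0 -0.18" --pt "0 0 0 0 0 -0.18" --pt "0 0 0 0 0 -0.18" --pt "0 0 0 0 0 -0.18" --pt "0 0 0 0 0 -0.18" --pt "0 0 0 0 0 -0.18" --pt "0 0 0 0 0 -0.18"

```text
t: 11.9
eef_pos: [0.4693, 0.319, 0.0575]
tool_rot: [0.628, 3.077, 0.005]
force: [0.0, 0.0, -5.7]
grip_width: 0.698
gripper_force: 50.0
```

arm_command --pt "0 0 0 0 0 -0.18" --pt "0 0 0 0 0 -0.18" --pt "0 0 0 0 0 -0.18" --pt "0 0 0 0 0 -0.18" --pt "0 0 0 0 0 -0.18" --pt "0 0 0 0 0 -0.18" --pt "0 0 0 0 0 -0.18" --pt "0 0 0 0 0 -0.18" --pt "0 0 0 0 0 -0.18" --pt "0 0 0 0 0 -0.18" --pt "0 0 0 0 0 -0.18" --pt "0 0 0 0 0 0" --pt "0 0 0 0 0 0"

```text
t: 13.2
eef_pos: [0.4688, 0.3181, 0.0571]
tool_rot: [-1.699, 2.641, 0.001]
force: [0.4, 1.0, -5.6]
grip_width: 0.699
gripper_force: 50.0
```

```bash
python3 -c "
from go import *
press(.029)
to(yaw=157.5)"
```

```text
t 13.2 pos [0.4688 0.3181 0.0571] yawY 155.49 tilt [0.0004 0.0014] q [-0.    1.02 -1.15  1.86  1.09  1.07  1.1 ] F [ 0.4  1.  -5.6] gw 0.0657 gf 50.0
to tip: face gap 28.4 mm, lateral -0.8 mm, z err 9.8 mm
units/mm along press, lateral, z: [array([-1.33e-03,  5.00e-05,  0.00e+00]), array([5.00e-05, 1.33e-03, 0.00e+00])] force along press 1.107478531078013
correct lateral+z: [0.0001 0.0011 0.0131]
t 13.2 pos [0.4688 0.3181 0.0571] yawY 155.49 tilt [0.0004 0.0014] q [-0.    1.02 -1.15  1.86  1.09  1.07  1.1 ] F [ 0.4  1.  -5.6] gw 0.0657 gf 50.0
wz -0.045 rows 1
```

arm_command --pt "0 0.001 0.0065 0 0 -0.045" --pt "0 0 0.0065 0 0 0" --pt "-0.006 0 0 0 0 0" --pt "-0.008 0 0 0 0 0" --pt "-0.008 0 0 0 0 0" --pt "-0.006 0 0 0 0 0" --pt "-0.004 0 0 0 0 0" --pt "-0.003 0 0 0 0 0" --pt "-0.0013 0 0 0 0 0" --pt "-0.0013 0 0 0 0 0"

```text
t: 14.2
eef_pos: [0.4782, 0.3438, 0.0472]
tool_rot: [1.751, -2.608, 0.0]
force: [0.1, -0.7, -5.3]
grip_width: 0.7
gripper_force: 50.0
```

```bash
python3 -c "
from go import *
press(.029)
to(yaw=157.5)"
```

```text
t 14.2 pos [0.4782 0.3438 0.0472] yawY 157.76 tilt [-0.0001 -0.0003] q [-0.05  1.05 -1.14  1.8   1.1   1.09  1.14] F [ 0.1 -0.7 -5.3] gw 0.0658 gf 50.0
to tip: face gap 1.1 mm, lateral 0.3 mm, z err -0.1 mm
units/mm along press, lateral, z: [array([-1.33e-03, -1.00e-05, -0.00e+00]), array([-1.00e-05,  1.33e-03, -0.00e+00])] force along press -0.5627319129839222
correct lateral+z: [ 0.     -0.0005 -0.0002]
t 14.2 pos [0.4782 0.3438 0.0472] yawY 157.76 tilt [-0.0001 -0.0003] q [-0.05  1.05 -1.14  1.8   1.1   1.09  1.14] F [ 0.1 -0.7 -5.3] gw 0.0658 gf 50.0
wz 0.006 rows 1
```

arm_command --pt "-0.0015 0 0 0 0 0" --pt "-0.0015 0 0 0 0 0" --pt "-0.0015 0 0 0 0 0" --pt "-0.0015 0 0 0 0 0" --pt "-0.0015 0 0 0 0 0" --pt "-0.0015 0 0 0 0 0"

```text
t: 14.8
eef_pos: [0.4802, 0.3483, 0.0469]
tool_rot: [1.749, -2.606, 0.004]
force: [-2.8, -5.4, -3.2]
grip_width: 0.704
gripper_force: 50.0
```

arm_command --pt "-0.0015 0 0 0 0 0" --pt "-0.0015 0 0 0 0 0"

```text
t: 15.0
eef_pos: [0.481, 0.3504, 0.0469]
tool_rot: [1.749, -2.606, 0.004]
force: [-1.3, -4.5, -1.8]
grip_width: 0.7
gripper_force: 50.0
```

arm_command --pt "-0.0013 0 0 0 0 0" --pt "0 0 0 0 0 0"

```text
t: 15.2
eef_pos: [0.4815, 0.3516, 0.0468]
tool_rot: [1.75, -2.606, 0.003]
force: [-2.4, -4.7, -3.3]
grip_width: 0.698
gripper_force: 50.0
```

```bash
python3 -c "
from go import *
press(.029)"
```

```text
t 15.2 pos [0.4815 0.3516 0.0468] yawY 157.75 tilt [-0.001  -0.0033] q [-0.06  1.06 -1.14  1.78  1.1   1.1   1.14] F [-2.4 -4.7 -3.3] gw 0.0656 gf 50.0
to tip: face gap -7.3 mm, lateral 0.2 mm, z err -0.5 mm
units/mm along press, lateral, z: [array([-1.33e-03, -1.00e-05, -0.00e+00]), array([-1.00e-05,  1.33e-03, -0.00e+00])] force along press -5.269130807504935
correct lateral+z: [ 0.     -0.0003 -0.0006]
```

arm_command --pt "-0.0015 0 0 0 0 0" --pt "-0.0015 0 0 0 0 0" --pt "0 0 0 0 0 0"

```text
t: 15.5
eef_pos: [0.4819, 0.3526, 0.0468]
tool_rot: [1.748, -2.605, 0.006]
force: [-3.1, -6.4, -1.6]
grip_width: 0.701
gripper_force: 50.0
```

arm_command --pt "-0.0015 0 0 0 0 0" --pt "-0.0015 0 0 0 0 0" --pt "0 0 0 0 0 0"

```text
t: 15.8
eef_pos: [0.482, 0.3527, 0.0464]
tool_rot: [1.746, -2.602, 0.01]
force: [-4.5, -11.0, 0.1]
grip_width: 0.697
gripper_force: 50.0
```

arm_command --pt "-0.002 0 0 0 0 0" --pt "-0.002 0 0 0 0 0" --pt "0 0 0 0 0 0"

```text
t: 16.1
eef_pos: [0.4821, 0.3529, 0.046]
tool_rot: [1.743, -2.598, 0.015]
force: [-6.8, -14.5, 4.1]
grip_width: 0.7
gripper_force: 50.0
```

```bash
python3 -c "
from go import *
press(.029)"
```

```text
t 16.1 pos [0.4821 0.3529 0.046 ] yawY 157.72 tilt [-0.005  -0.0149] q [-0.07  1.06 -1.14  1.76  1.09  1.11  1.15] F [ -6.8 -14.5   4.1] gw 0.0658 gf 50.0
to tip: face gap -8.8 mm, lateral 0.2 mm, z err -1.3 mm
units/mm along press, lateral, z: [array([-1.33e-03, -1.00e-05, -2.00e-05]), array([-1.00e-05,  1.33e-03, -0.00e+00])] force along press -15.984924586810342
correct lateral+z: [ 0.     -0.0002 -0.0018]
```

Green is home too (16 N against the stop). Retreat and set the block down.

arm_command --pt "0.01 0 0 0 0 0" --pt "0.02 0 0 0 0 0" --pt "0.02 0 0 0 0 0" --pt "0.02 0 0 0 0 0" --pt "0.02 0 0 0 0 0" --pt "0.01 0 0 0 0 0" --pt "0 0 0 0 0 0" --pt "0 0 0 0 0 0"

```text
t: 16.9
eef_pos: [0.4571, 0.292, 0.0476]
tool_rot: [-1.75, 2.606, 0.002]
force: [0.4, -0.3, -5.9]
grip_width: 0.699
gripper_force: 50.0
```

```bash
python3 -c "
from go import *
press(.029)"
```

```text
t 16.9 pos [0.4571 0.292  0.0476] yawY 157.76 tilt [0.001  0.0023] q [ 0.04  1.01 -1.15  1.93  1.13  1.03  1.11] F [ 0.4 -0.3 -5.9] gw 0.0657 gf 50.0
to tip: face gap 57.1 mm, lateral -0.0 mm, z err 0.3 mm
units/mm along press, lateral, z: [array([-1.33e-03, -1.00e-05,  0.00e+00]), array([-1.00e-05,  1.33e-03, -0.00e+00])] force along press -0.1431588080547501
correct lateral+z: [0.     0.     0.0004]
```

arm_command --pt "0 0 0.002 0 0 0" --pt "0 0 0.002 0 0 0" --pt "0 0 0.0008 0 0 0" --pt "0 0 0 0 0 0"

```text
t: 17.3
eef_pos: [0.4564, 0.2913, 0.0437]
tool_rot: [-1.752, 2.607, 0.001]
force: [-0.5, 1.0, -4.5]
grip_width: 0.702
gripper_force: 50.0
```

arm_command --pt "0 0 0 0 0 0" --pt "0 0 0 0 0 0" --pt "0 0 0 0 0 0" --pt "0 0 0 0 0 0" --pt "0 0 0 0 0 0" --pt "0 0 -0.02 0 0 0" --pt "0 0 -0.04 0 0 0" --pt "0 0 -0.04 0 0 0" --pt "0 0 -0.04 0 0 0" --jaw -1

```text
t: 18.2
eef_pos: [0.4561, 0.2907, 0.1496]
tool_rot: [1.752, -2.607, -0.001]
force: [0.6, 0.9, -0.6]
grip_width: 0.998
gripper_force: 0.0
```

arm_command --pt "0 0 0 0 0 0.182" --pt "0 0 0 0 0 0.182" --pt "0 0 0 0 0 0.182" --pt "0 0 0 0 0 0.182" --pt "0 0 0 0 0 0.182" --pt "0 0 0 0 0 0.182" --pt "0 0 0 0 0 0.182" --pt "0 0 0 0 0 0.182" --pt "0 0 0 0 0 0.182" --pt "0 0 0 0 0 0.182" --pt "0 0 0 0 0 0.182" --pt "0 0 0 0 0 0" --pt "0 0 0 0 0 0"

```text
t: 19.5
eef_pos: [0.4563, 0.2908, 0.1488]
tool_rot: [0.602, 3.083, -0.0]
force: [0.2, -0.4, -0.4]
grip_width: 1.0
gripper_force: 0.0
```

```bash
python3 -c "
from go import *
from ov import *
S=grab_frame('scene'); b=overlay(S,[(post,(*tip,67.5),(0,0,255)),(block,(.4571,.292,157.7),(0,200,0))],(190,160,310,250),6); cv2.imwrite('pics/re.png',b)
to((.4571,.292,.0443),yaw=67.6)"
```

```text
t 19.55 pos [0.4563 0.2908 0.1487] yawY 67.86 tilt [0. 0.] q [-0.1   0.67 -0.82  1.87  0.63  0.88 -0.05] F [ 0.2 -0.3  0.7] gw 0.0942 gf 0.0
leg (0.4571, 0.292, 0.0443) [-0.0004  0.0019  0.1392] rows 3 [-0.0001  0.0006  0.0464]
wz 0.006 rows 1
```

View pics/re.png

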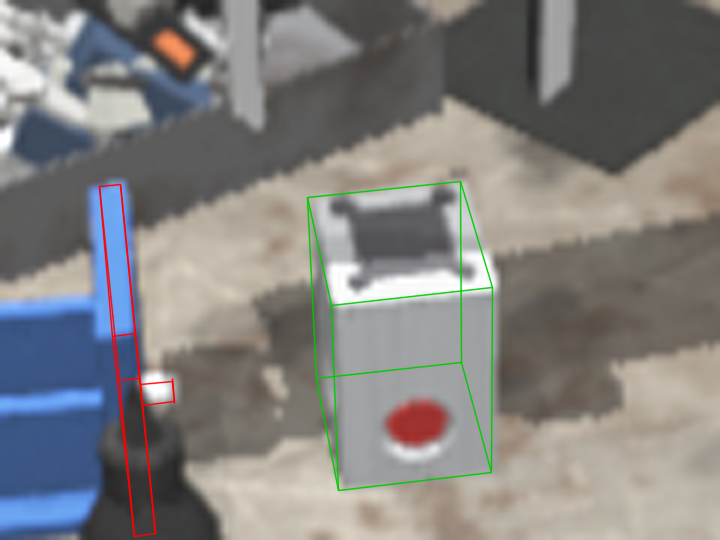

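The block stands flat with red facing the camera, the overlay fits within a millimetre, and the open fingers are clear above it. Descend and regrip.

arm_command --pt "0 0 0.035 0 0 0.006" --pt "0 0 0.035 0 0 0" --pt "0 0 0.035 0 0 0" --pt "0 0 0.034 0 0 0" --pt "0 0 0 0 0 0" --pt "0 0 0 0 0 0"

```text
t: 20.15
eef_pos: [0.4562, 0.291, 0.0445]
tool_rot: [-0.613, -3.08, -0.0]
force: [1.0, -0.6, 0.1]
grip_width: 1.0
gripper_force: 0.0
```

arm_command --pt "0 0 0 0 0 0" --pt "0 0 0 0 0 0" --pt "0 0 0 0 0 0" --pt "0 0 0 0 0 0" --pt "0 0 0 0 0 0" --pt "0 0 0 0 0 0" --pt "0 0 0 0 0 0" --pt "0 0 0 0 0 0" --pt "0 0 0 0 0 0" --pt "0 0 0 0 0 0" --jaw 1 --newtons 50

```text
t: 21.15
eef_pos: [0.4567, 0.2909, 0.0447]
tool_rot: [0.615, 3.08, 0.0]
force: [0.8, -1.4, 6.3]
grip_width: 0.612
gripper_force: 50.0
```

arm_command --pt "0 0 -0.008 0 0 0" --pt "0 0 -0.008 0 0 0" --pt "0 0 0 0 0 0.182" --pt "0 0 0 0 0 0.182" --pt "0 0 0 0 0 0.182" --pt "0 0 0 0 0 0.182" --pt "0 0 0 0 0 0.182" --pt "0 0 0 0 0 0.182" --pt "0 0 0 0 0 0.182" --pt "0 0 0 0 0 0.182" --pt "0 0 0 0 0 0.182" --pt "0 0 0 0 0 0.182" --pt "0 0 0 0 0 0.182" --pt "0 0 0 0 0 0" --pt "0 0 0 0 0 0"

```text
t: 22.65
eef_pos: [0.4559, 0.2907, 0.0562]
tool_rot: [-2.611, -1.746, 0.001]
force: [-0.6, -0.2, -4.9]
grip_width: 0.615
gripper_force: 50.0
```

```bash
python3 -c "
from go import *
press(.033)
to(yaw=-22.5)"
```

```text
t 22.65 pos [0.4559 0.2907 0.0562] yawY -22.47 tilt [-0.0007 -0.0003] q [-0.43  0.71 -0.29  1.94  0.36  0.54 -1.36] F [-0.6 -0.2 -4.9] gw 0.0578 gf 50.0
to tip: face gap 54.6 mm, lateral 0.6 mm, z err 8.9 mm
units/mm along press, lateral, z: [array([ 0.00133,  0.     , -0.     ]), array([ 0.     , -0.00133,  0.     ])] force along press -0.38926423413934513
correct lateral+z: [0.     0.0008 0.0119]
t 22.65 pos [0.4559 0.2907 0.0562] yawY -22.47 tilt [-0.0007 -0.0003] q [-0.43  0.71 -0.29  1.94  0.36  0.54 -1.36] F [-0.6 -0.2 -4.9] gw 0.0578 gf 50.0
wz 0.001 rows 1
```

arm_command --pt "0.01 0.001 0.006 0 0 0" --pt "0.015 0 0.006 0 0 0" --pt "0.015 0 0 0 0 0" --pt "0.015 0 0 0 0 0" --pt "0.008 0 0 0 0 0" --pt "0.005 0 0 0 0 0" --pt "0.003 0 0 0 0 0" --pt "0.0015 0 0 0 0 0" --pt "0.0015 0 0 0 0 0" --pt "0.0015 0 0 0 0 0"

```text
t: 23.65
eef_pos: [0.4784, 0.3411, 0.0473]
tool_rot: [2.614, 1.74, -0.004]
force: [-1.9, -3.3, -4.0]
grip_width: 0.613
gripper_force: 50.0
```

```bash
python3 -c "
from go import *
press(.033)"
```

```text
t 23.65 pos [0.4784 0.3411 0.0473] yawY -22.72 tilt [-0.0013 -0.0027] q [-0.49  0.77 -0.28  1.81  0.35  0.61 -1.38] F [-1.9 -3.3 -4. ] gw 0.0576 gf 50.0
to tip: face gap -0.4 mm, lateral -0.9 mm, z err -0.0 mm
units/mm along press, lateral, z: [array([ 1.33e-03, -1.00e-05, -0.00e+00]), array([-1.00e-05, -1.33e-03,  0.00e+00])] force along press -3.768857508610862
correct lateral+z: [-0.     -0.0012 -0.0001]
```

Contact made; press red home.

arm_command --pt "0.0015 0 0 0 0 0" --pt "0.0015 0 0 0 0 0" --pt "0.0015 0 0 0 0 0" --pt "0.0015 0 0 0 0 0" --pt "0.0015 0 0 0 0 0"

```text
t: 24.15
eef_pos: [0.4802, 0.3454, 0.0471]
tool_rot: [2.614, 1.739, -0.007]
force: [-1.8, -5.0, -2.5]
grip_width: 0.614
gripper_force: 50.0
```

arm_command --pt "0.0015 0 0 0 0 0" --pt "0.0015 0 0 0 0 0" --pt "0 0 0 0 0 0"

```text
t: 24.45
eef_pos: [0.4811, 0.3476, 0.047]
tool_rot: [2.614, 1.739, -0.006]
force: [-2.2, -4.5, -2.7]
grip_width: 0.617
gripper_force: 50.0
```

arm_command --pt "0.0015 0 0 0 0 0" --pt "0.0015 0 0 0 0 0" --pt "0 0 0 0 0 0"

```text
t: 24.75
eef_pos: [0.4812, 0.3477, 0.0468]
tool_rot: [2.613, 1.737, -0.012]
force: [-3.4, -7.0, -1.2]
grip_width: 0.612
gripper_force: 50.0
```

arm_command --pt "0.0015 0 0 0 0 0" --pt "0.0015 0 0 0 0 0" --pt "0 0 0 0 0 0"

```text
t: 25.05
eef_pos: [0.4813, 0.3478, 0.0465]
tool_rot: [2.612, 1.736, -0.017]
force: [-4.3, -9.6, 0.8]
grip_width: 0.612
gripper_force: 50.0
```

```bash
python3 -c "
from go import *
press(.033)"
```

```text
t 25.05 pos [0.4813 0.3478 0.0465] yawY -22.79 tilt [-0.0059 -0.0108] q [-0.5   0.78 -0.28  1.79  0.34  0.64 -1.39] F [-4.3 -9.6  0.8] gw 0.0575 gf 50.0
to tip: face gap -7.8 mm, lateral -1.0 mm, z err -0.8 mm
units/mm along press, lateral, z: [array([ 1.33e-03, -1.00e-05, -2.00e-05]), array([-1.00e-05, -1.33e-03,  0.00e+00])] force along press -10.529980803325982
correct lateral+z: [-0.     -0.0013 -0.0011]
```

arm_command --pt "0.002 0 0 0 0 0" --pt "0.002 0 0 0 0 0" --pt "0 0 0 0 0 0"

```text
t: 25.35
eef_pos: [0.4814, 0.348, 0.0462]
tool_rot: [2.61, 1.734, -0.024]
force: [-5.8, -13.5, 3.6]
grip_width: 0.619
gripper_force: 50.0
```

arm_command --pt "-0.01 0 0 0 0 0" --pt "-0.02 0 -0.004 0 0 0" --pt "-0.02 0 -0.004 0 0 0" --pt "-0.015 0 -0.004 0 0 0" --pt "0 0 0 0 0 -0.182" --pt "0 0 0 0 0 -0.182" --pt "0 0 0 0 0 -0.182" --pt "0 0 0 0 0 -0.182" --pt "0 0 0 0 0 -0.182" --pt "0 0 0 0 0 -0.182" --pt "0 0 0 0 0 -0.182" --pt "0 0 0 0 0 -0.182" --pt "0 0 0 0 0 -0.182" --pt "0 0 0 0 0 -0.182" --pt "0 0 0 0 0 -0.182"

```text
t: 26.85
eef_pos: [0.4668, 0.3124, 0.0567]
tool_rot: [0.607, 3.081, 0.003]
force: [-0.2, -0.3, -5.4]
grip_width: 0.613
gripper_force: 50.0
```

arm_command --pt "0 0 0 0 0 -0.182" --pt "0 0 0 0 0 -0.182" --pt "0 0 0 0 0 -0.182" --pt "0 0 0 0 0 -0.182" --pt "0 0 0 0 0 -0.182" --pt "0 0 0 0 0 -0.182" --pt "0 0 0 0 0 -0.182" --pt "0 0 0 0 0 -0.182" --pt "0 0 0 0 0 -0.182" --pt "0 0 0 0 0 -0.182" --pt "0 0 0 0 0 -0.182" --pt "0 0 0 0 0 0" --pt "0 0 0 0 0 0"

```text
t: 28.15
eef_pos: [0.4665, 0.3119, 0.0564]
tool_rot: [-1.739, 2.616, 0.001]
force: [-0.1, -0.0, -4.9]
grip_width: 0.615
gripper_force: 50.0
```

```bash
python3 -c "
from go import *
press(.033)
to(yaw=157.5)"
```

```text
t 28.15 pos [0.4665 0.3119 0.0564] yawY 157.25 tilt [0.0002 0.0006] q [-0.03  0.96 -1.06  1.88  1.04  0.98  1.17] F [-0.1 -0.  -4.9] gw 0.0578 gf 50.0
to tip: face gap 31.0 mm, lateral -1.1 mm, z err 9.1 mm
units/mm along press, lateral, z: [array([-1.33e-03,  1.00e-05,  0.00e+00]), array([1.00e-05, 1.33e-03, 0.00e+00])] force along press -0.07513510845159246
correct lateral+z: [0.     0.0014 0.0121]
t 28.15 pos [0.4665 0.3119 0.0564] yawY 157.25 tilt [0.0002 0.0006] q [-0.03  0.96 -1.06  1.88  1.04  0.98  1.17] F [-0.1 -0.  -4.9] gw 0.0578 gf 50.0
wz -0.006 rows 1
```

arm_command --pt "-0.004 0.0014 0.006 0 0 0" --pt "-0.006 0 0.006 0 0 0" --pt "-0.008 0 0 0 0 0" --pt "-0.008 0 0 0 0 0" --pt "-0.006 0 0 0 0 0" --pt "-0.004 0 0 0 0 0" --pt "-0.003 0 0 0 0 0" --pt "-0.0015 0 0 0 0 0" --pt "-0.0015 0 0 0 0 0" --pt "-0.0015 0 0 0 0 0"

```text
t: 29.15
eef_pos: [0.4776, 0.3422, 0.0474]
tool_rot: [1.745, -2.612, 0.0]
force: [0.3, 0.4, -5.8]
grip_width: 0.616
gripper_force: 50.0
```

```bash
python3 -c "
from go import *
press(.033)"
```

```text
t 29.15 pos [0.4776 0.3422 0.0474] yawY 157.49 tilt [-0.     -0.0002] q [-0.08  1.   -1.05  1.81  1.04  1.01  1.18] F [ 0.3  0.4 -5.8] gw 0.0579 gf 50.0
to tip: face gap -1.2 mm, lateral 0.2 mm, z err 0.1 mm
units/mm along press, lateral, z: [array([-0.00133,  0.     , -0.     ]), array([ 0.     ,  0.00133, -0.     ])] force along press 0.4441779625904983
correct lateral+z: [-0.     -0.0003  0.0001]
```

arm_command --pt "-0.0015 0 0 0 0 0" --pt "-0.0015 0 0 0 0 0" --pt "-0.0015 0 0 0 0 0" --pt "-0.0015 0 0 0 0 0" --pt "-0.0015 0 0 0 0 0" --pt "0 0 0 0 0 0"

```text
t: 29.75
eef_pos: [0.4792, 0.3459, 0.047]
tool_rot: [1.743, -2.61, 0.003]
force: [-2.1, -5.0, -3.6]
grip_width: 0.614
gripper_force: 50.0
```

arm_command --pt "-0.0015 0 0 0 0 0" --pt "-0.0015 0 0 0 0 0" --pt "0 0 0 0 0 0"

```text
t: 30.05
eef_pos: [0.4802, 0.3483, 0.047]
tool_rot: [1.744, -2.611, 0.003]
force: [-2.3, -3.2, -3.4]
grip_width: 0.613
gripper_force: 50.0
```

arm_command --pt "-0.0015 0 0 0 0 0" --pt "-0.0015 0 0 0 0 0" --pt "0 0 0 0 0 0"

```text
t: 30.35
eef_pos: [0.4805, 0.3489, 0.0469]
tool_rot: [1.742, -2.609, 0.006]
force: [-4.3, -7.7, -0.8]
grip_width: 0.615
gripper_force: 50.0
```

arm_command --pt "-0.0015 0 0 0 0 0" --pt "-0.0015 0 0 0 0 0" --pt "0 0 0 0 0 0"

```text
t: 30.65
eef_pos: [0.4806, 0.3491, 0.0465]
tool_rot: [1.74, -2.606, 0.01]
force: [-4.7, -10.5, 1.7]
grip_width: 0.613
gripper_force: 50.0
```

```bash
python3 -c "
from go import *
press(.033)"
```

```text
t 30.65 pos [0.4806 0.3491 0.0465] yawY 157.45 tilt [-0.0033 -0.0096] q [-0.1   1.01 -1.04  1.78  1.03  1.03  1.19] F [ -4.7 -10.5   1.7] gw 0.0576 gf 50.0
to tip: face gap -8.7 mm, lateral 0.1 mm, z err -0.8 mm
units/mm along press, lateral, z: [array([-1.33e-03,  0.00e+00, -1.00e-05]), array([ 0.     ,  0.00133, -0.     ])] force along press -11.524834101374685
correct lateral+z: [ 0.     -0.0001 -0.001 ]
```

arm_command --pt "-0.002 0 0 0 0 0" --pt "-0.002 0 0 0 0 0" --pt "0 0 0 0 0 0"

```text
t: 30.95
eef_pos: [0.4807, 0.3493, 0.046]
tool_rot: [1.737, -2.603, 0.015]
force: [-7.7, -15.0, 2.5]
grip_width: 0.612
gripper_force: 50.0
```

arm_command --pt "0.01 0 0 0 0 0" --pt "0.02 0 0 0 0 0" --pt "0.03 0 0 0 0 0" --pt "0.02 0 -0.03 0 0 0" --pt "0 0 -0.06 0 0 0" --pt "0 0 -0.06 0 0 0" --pt "0 0 -0.06 0 0 0" --pt "0 0 0 0 0 0.167" --pt "0 0 0 0 0 0.167" --pt "0 0 0 0 0 0.167" --pt "0 0 0 0 0 0.167" --pt "0 0 0 0 0 0.167" --pt "0 0 0 0 0 0.167" --pt "0 0 0 0 0 0.167" --pt "0 0 0 0 0 0" --pt "0 0 0 0 0 0"

```text
t: 32.55
eef_pos: [0.4607, 0.3022, 0.2053]
tool_rot: [-0.414, 3.112, 0.002]
force: [-0.5, 1.3, -6.2]
grip_width: 0.613
gripper_force: 50.0
```

```bash
python3 -c "
from go import *
to((.633,.085,.205),(.633,.085,.0477),yaw=105)"
```

```text
t 32.55 pos [0.4607 0.3022 0.2053] yawY 105.14 tilt [0.0015 0.0017] q [-0.03  0.65 -0.96  1.78  0.61  1.04  0.61] F [-0.5  1.3 -6.2] gw 0.0576 gf 50.0
leg (0.633, 0.085, 0.205) [-1.461e-01 -3.396e-01  3.000e-04] rows 6 [-0.0244 -0.0566  0.    ]
leg (0.633, 0.085, 0.0477) [ 0.0004 -0.0003  0.2097] rows 4 [ 0.0001 -0.0001  0.0524]
wz 0.003 rows 1
```

arm_command --pt "-0.0183 -0.0425 0 0 0 0" --pt "-0.0183 -0.0425 0 0 0 0" --pt "-0.0183 -0.0425 0 0 0 0" --pt "-0.0183 -0.0425 0 0 0 0" --pt "-0.0183 -0.0425 0 0 0 0" --pt "-0.0183 -0.0425 0 0 0 0" --pt "-0.0183 -0.0425 0 0 0 0" --pt "-0.0183 -0.0425 0 0 0 0" --pt "0 0 0.04 0 0 0" --pt "0 0 0.04 0 0 0" --pt "0 0 0.04 0 0 0" --pt "0 0 0 0 0 0" --pt "0 0 0 0 0 0"

```text
t: 33.85
eef_pos: [0.6324, 0.0835, 0.115]
tool_rot: [-0.409, 3.115, 0.002]
force: [0.2, 0.2, -5.1]
grip_width: 0.616
gripper_force: 50.0
```

```bash
python3 -c "
from go import *
from ov import *
p,M,y=state()
to((.633,.085,.0477),yaw=105)
b=block
S=grab_frame('scene'); im=overlay(S,[(mat,(.633,.083,15),(0,255,255)),([((a[0],a[1],a[2]+p[2]-.044),(c[0],c[1],c[2]+p[2]-.044)) for a,c in block],(p[0],p[1],y-90),(0,200,0))],(230,90,360,190),6); cv2.imwrite('pics/mat.png',im)"
```

```text
t 33.85 pos [0.6324 0.0835 0.115 ] yawY 104.98 tilt [-0.0001  0.0012] q [ 0.31  0.87 -0.88  1.62  0.76  1.03  1.02] F [ 0.2  0.2 -5.1] gw 0.0579 gf 50.0
t 33.85 pos [0.6324 0.0835 0.115 ] yawY 104.98 tilt [-0.0001  0.0012] q [ 0.31  0.87 -0.88  1.62  0.76  1.03  1.02] F [ 0.2  0.2 -5.1] gw 0.0579 gf 50.0
leg (0.633, 0.085, 0.0477) [-0.0013  0.0017  0.0898] rows 2 [-0.0006  0.0008  0.0449]
wz -0.001 rows 1
```

View pics/mat.png

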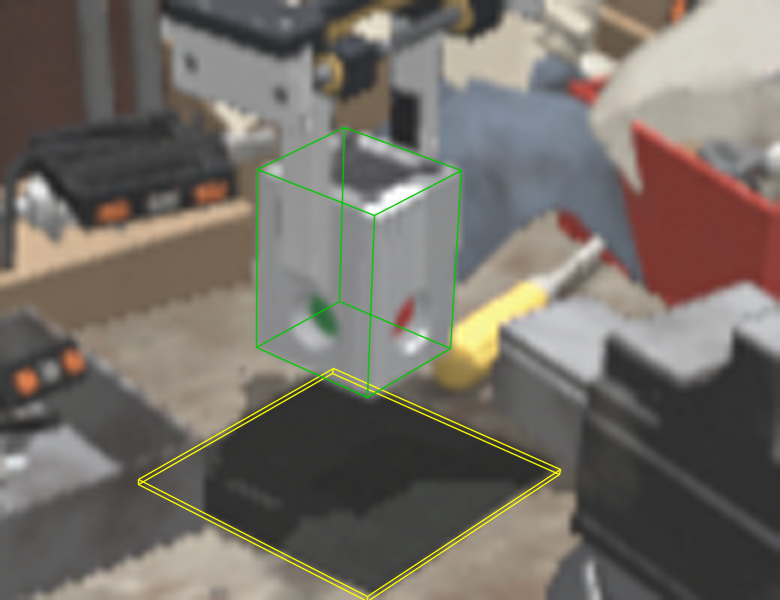

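The block hangs level above the middle of the mat, the mat outline fits, and the visible plugs (green, red) are deep. Clear of the vise, so lower, release and lift away.

arm_command --pt "0 0.001 0.03 0 0 0" --pt "0 0 0.03 0 0 0" --pt "0 0 0.015 0 0 0" --pt "0 0 0.006 0 0 0" --pt "0 0 0.004 0 0 0" --pt "0 0 0.003 0 0 0" --pt "0 0 0.0015 0 0 0" --pt "0 0 0 0 0 0" --pt "0 0 0 0 0 0"

```text
t: 34.8
eef_pos: [0.6322, 0.0838, 0.0482]
tool_rot: [-0.407, 3.114, 0.0]
force: [-0.2, -0.3, -5.1]
grip_width: 0.617
gripper_force: 50.0
```

```bash
python3 -c "
from go import *
state()"
```

```text
t 34.8 pos [0.6322 0.0838 0.0482] yawY 104.89 tilt [0.0007 0.0001] q [ 0.28  0.94 -0.82  1.66  0.84  0.92  0.96] F [-0.2 -0.3 -5.1] gw 0.058 gf 50.0
```

arm_command --pt "0 0 0.001 0 0 0" --pt "0 0 0.001 0 0 0" --pt "0 0 0 0 0 0"

```text
t: 35.1
eef_pos: [0.6323, 0.0838, 0.0477]
tool_rot: [-0.407, 3.114, -0.001]
force: [-1.2, -1.5, 4.4]
grip_width: 0.613
gripper_force: 50.0
```

arm_command --pt "0 0 0 0 0 0" --pt "0 0 0 0 0 0" --pt "0 0 0 0 0 0" --pt "0 0 0 0 0 0" --pt "0 0 0 0 0 0" --pt "0 0 0 0 0 0" --pt "0 0 -0.015 0 0 0" --pt "0 0 -0.03 0 0 0" --pt "0 0 -0.05 0 0 0" --pt "0 0 -0.06 0 0 0" --pt "0 0 -0.06 0 0 0" --pt "0 0 -0.06 0 0 0" --pt "0 0 0 0 0 0" --pt "0 0 0 0 0 0" --pt "0 0 0 0 0 0" --jaw -1

```text
t: 36.6
eef_pos: [0.6313, 0.0831, 0.2516]
tool_rot: [0.407, -3.113, 0.001]
force: [-0.2, -0.4, -0.1]
grip_width: 1.003
gripper_force: 0.0
```

```bash
python3 -c "
from go import *
from ov import *
p,M,y=state()
S=grab_frame('scene'); im=overlay(S,[(mat,(.633,.083,15),(0,255,255)),([((a[0],a[1],a[2]+.003),(c[0],c[1],c[2]+.003)) for a,c in block],(.6322,.0838,14.9),(0,200,0))],(200,90,360,210),5); cv2.imwrite('pics/end.png',im)"
```

```text
t 36.6 pos [0.6313 0.0831 0.2516] yawY 104.9 tilt [-0.0016 -0.001 ] q [ 0.35  0.73 -0.97  1.48  0.62  1.26  1.13] F [-0.2 -0.4 -0.1] gw 0.0943 gf 0.0
```

View pics/end.png

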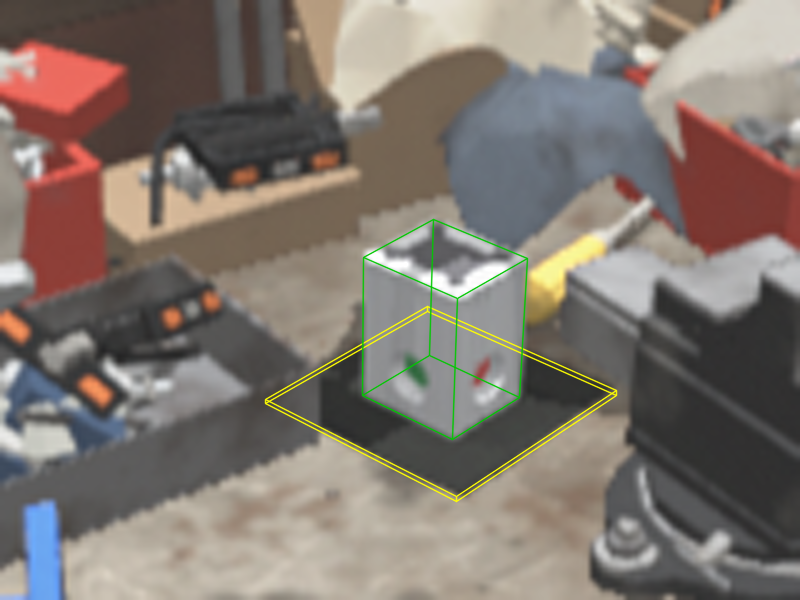

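The block stands upright in the middle of the mat, released, with the gripper well clear above it.

```bash
python3 -c "
from bench import close_job
print(close_job())"
```

```text
the job is handed in; nothing more can be done
None
```

Job handed in: all four plugs were pressed until they stopped dead at 13–17 N on the wrist force reading, and the block stands released, upright in the middle of the mat, with the bottle left alone; the hand-in gave no verdict.

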